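Hang the shelf bracket on the slotted uprights of the sampling bench

TASK

Hang the small white shelf with the lime-green handle on the slotted uprights: hook both of its claws into the two slots, then press it down until it is fully home and the green spring catch has snapped out over the shelf's rear edge, and let go. The uprights are clamped a little off the middle of their foot, so feel for the slots; leave everything else where it stands.

Things in the scene. Friction and masses are not known exactly. Their poses are not given: they have to be found in the camera images.
- bracket: White shelf bracket, lime handle, 124 x 130 x 84 mm, 0.26-0.49 kg, loose, standing on the table. Origin: underside, middle of rear edge, in the rear face of the back plate; x to the rear (as the claws point), y left, z up. Shelf x -110 to 0, z 0 to 6, rims to z 18. Back plate x -6 to 0, z 6 to 56, with a window y -18 to 18, z 6 to 30 over the shelf's rear edge.
- bracket_handle (a point): Grip point of the bracket's lime handle, at x -30, y 0, z 70 of the bracket: a bar x -52 to -8, 14 mm thick (y -7 to 7), z 58 to 84, on two posts. Grip it across y, from above.
- bracket_claws (a point): Point between the claws' roots: x 0, y 0, z 45 of the bracket. Two steel claws at y +45 and -45, each 7 mm thick in y: a neck z 40 to 50, from x 0 to 6.6, then a lip hanging down, x 6.6 to 13.6, z 23 to 50.
- stand: Grey foot plate 160 x 260 x 12 mm, fixed, with two slotted steel uprights 190 mm high. Origin: on the table, mid foot, in the plane of the uprights' front face; x points away from the side where the bracket hangs, y left, z up. Front walls x 0 to 5. Uprights 56 mm wide at y +45 and -45, both shifted sideways by one offset, -12 to +12 mm, which this pose does not tell: feel or see it.
- entry (a point): On the stand at x 0, y 0, z 120. Each upright has one slot, 10.5 mm wide, z 140 to 173, open behind. With the bracket's axes along the stand's and its underside at z 117 to 123 (120 is best), the claws go straight in along x until the back plate meets the uprights: bracket origin here but for the side offset. Claws that miss the slots stop on the walls, bracket origin at x -14.
- seat (a point): On the stand at x 0, y 0, z 100: where the bracket's origin ends (but for the side offset) when it has been pressed 20 mm straight down from the entry and its necks rest on the slots' lower edges.
- latch (a joint): Lime spring catch between the uprights, 24 mm wide, underside at z 108 of the stand, 5.5 mm proud of the front face, ramp on top up to z 122. Value: m pushed back, 0 out, 0.009 at most. The shelf's rear edge pushes it back on the way down (6 to 12 N, so its weight alone does not lock it); it snaps out in the window over that edge when the bracket is home, and then the bracket cannot be lifted off.
- other_bracket: Similar white bracket with a blue handle and claws only 60 mm apart (for another stand); same origin, axes and outer size; loose, to be left alone.
- rub_bottle: White hand-rub bottle, red label, 60 mm across, 170 mm high, loose; origin under its centre.
- slide_box: Open white box of pale blue glass slides, 100 x 85 x 30 mm, loose; origin under its centre.
- cotton_jar: White jar with a steel lid, 88 mm across, 101 mm high, loose; origin under its centre.
- spatula: Flat wooden spatula 150 x 18 x 4 mm, loose; origin under its centre.
- lancet: Single lime-green lancet with a white tip, 57 x 14 x 13 mm, loose; origin under its green body.
There are look-alikes about, which are no part of the job. Leave any pink look-alike of the bracket alone.

How it is judged:
On the way, in this order (a step that is already met when the one before it is completed fails the run):
1. the lime-handled bracket is lifted clear of the table (height (world z) of bracket above 0.05 m), for 0.2 s.
2. its claws are through the slots, before it is pressed down (x of bracket_claws in the frame of stand between -0.006 and 0.006 m and y of bracket_claws in the frame of stand between -0.016 and 0.016 m and z of bracket_claws in the frame of stand between 0.15 and 0.175 m), for 0.05 s.
At the end, for the whole second after the job is handed in: The lime-handled bracket hangs by both claws fully down in the slots (claws point within 4 mm of the uprights' front face, within 3 mm of its seated height and 16 mm of the foot's middle, within 0.08 rad of level and square), the catch is out to within 2 mm, the bracket is at rest and released (x of bracket_claws in the frame of stand between -0.004 and 0.004 m and y of bracket_claws in the frame of stand between -0.016 and 0.016 m and z of bracket_claws in the frame of stand between 0.142 and 0.148 m and angle between bracket's own z axis and vertical below 0.08 rad and angle between the x axis of bracket and the x axis of stand, either way round below 0.08 rad and value of joint latch below 0.002 m and linear speed of bracket below 0.02 m/s and contact force between bracket and the fingers below 0.1 N); the robot touches nothing.
It fails at once if the blue-handled bracket is moved by more than 20 mm (distance of other_bracket from where it was at the start of the episode above 0.02 m).
It fails at once if something else on the bench is moved by more than 20 mm (distance of any of rub_bottle, slide_box, cotton_jar, spatula, lancet from where it was at the start of the episode above 0.02 m).
It also fails if it takes over 48 s, if anything falls off the work surface, if the arm or the gripper's body presses on something with over 40 N, if the wrist force passes 120 N, or if a joint passes its speed limit or range.

ROBOT

A 7-joint arm with a two-finger parallel gripper is mounted at the origin on the work surface. World frame = base frame: x ahead of the robot, y to its left, z up, the work surface at z = 0. Lengths are in m, angles in rad, forces in N, time in s.
With the tool pointing down it reaches from about 0.35 to 0.9 m from the base axis. Payload 7.2 kg.
Tool frame: the origin (TCP) lies between the finger pads; the fingertips stand 8 mm ahead of it and the grasp point (between the pads) lies 11 mm behind it; z points along the fingers, y is the line along which they close (so a half turn about z gives the same grasp; the last joint's range is limited). The gripper opens to 88 mm and grips with 3 to 60 N. Pads are 20 mm wide; open, the fingers measure 115 mm over their backs; the gripper's body (75 mm by 178 mm) begins 61 mm behind the grasp point.
Start: joints at [-1.405, 0.411, -0.013, 1.596, 0.006, 1.134, -0.082], TCP at [0.145, 0.608, 0.231] pointing down, gripper open.
Joint ranges: [-2.95, 2.95], [-0.29, 1.99], [-1.47, 1.44], [0.14, 2.54], [-1.03, 4.17], [0.13, 1.85], [-2.86, 2.86]. Speed limits (rad/s): [2.39, 2.39, 3.01, 3.01, 3.14, 3.14, 3.14].

INTERFACE

Orientations are given as a rotation vector (axis times angle).
In Python, from cell import manip, camera, camera_params gives the robot as it stands. The module is installed in compiled form; this text tells all that it offers.
- The arm moves only by the tool play_rows, never from a script. Its arguments are lists of equal length, an entry for each row: "xyz": the shift along the tool's x, y, z in mm, a list of three; "turn": the turn, a rotation vector about the tool's x, y, z in degrees, a list of three. A call has 1 to 12 rows; each row is the pose to reach, as a shift and turn from the pose commanded when the call began, along the tool's axes at that moment; what a row does not reach only later rows make up. A row lasts 1/12 s, in which the tool goes at most 41.7 mm and 7.16 degrees, less where a joint would pass 70% of its speed; a pose out of reach is approached as far as the arm can. A call with a gripper value outside its range is refused whole. "jaw" is the opening, from -1 (shut) to 1 (fully open), so that 0 is half open, set as the call begins (left out, the last holds). The fingers move at their own pace and stop on an object; the grip force is fixed at half the most. Time passes only in rows, so rows that repeat a pose let the fingers close. It gives the time, the measured TCP pose, the force, the opening and the grip force at its end, in the units of the state.
- manip.get_state(): the state, without advancing time (a new reading comes with each control period).
- camera(name): name is "scene" or "side" or "wrist"; returns (picture, depth): 480x640x3 uint8, red, green, blue; 480x640 float32, m along the optical axis (not along the pixel's ray), 0 where there is no reading.
- camera_params(name): a dict with "fx", "fy", "cx", "cy" (pixels), "rvec" (rotation vector, rad) and "tvec" (3), from world to camera coordinates, as OpenCV has them. Camera axes: x right, y down, z forward; pixel columns grow to the right and rows downward; lengths in m; the calibration is good to about 2 mm. A picture is of the moment at which its call begins: read the wrist's pose just before it. camera_params takes no time and is no camera call; for the wrist camera it gives the pose at the moment of the call.
- manip.close_job(): hands the job in; it is judged then, once.
The state is a dict: "t": time; "q": joint angles; "dq": joint speeds; "tau": joint torques, N m; "tcp_pos": TCP position; "ee_rot": TCP orientation; "force": force on the tool from outside, world axes, zero at the start; "torque": the same for the moment, N m; "opening": opening from 0.0 (shut) to 1.0 (fully open); "finger_force": force on a finger pad.
Only numpy, scipy, OpenCV 4.12 (cv2) and the standard library are available. Lean on these libraries where they do the work, as an engineer would, in place of code of your own. Each camera call takes 0.05 s, during which the arm holds its last target. There are 200 camera calls.

## Working session

There is one attempt and no reset: what is moved stays moved. The work goes in short steps, Python scripts to look and compute and a tool call to move; the robot and the scene stay as the last step left them, time stands still between calls to the robot, and variables do not carry over. Pictures are saved under pics/ and viewed, at most 10 in all, crops included, and the job is handed in when it is done.

Besides the shell and the picture viewer there is one more tool, called after "Call:" by a JSON object that holds its "name" and its "arguments". play_rows: Moves the arm, as the interface text tells. Its arguments: {"type":"object","properties":{"xyz":{"type":"array","items":{"type":"array","items":{"type":"number"}}},"turn":{"type":"array","items":{"type":"array","items":{"type":"number"}}},"jaw":{"type":"number"}},"required":["xyz","turn"]}

```bash
mkdir -p pics
cat > h.py <<'E'
import numpy as np, cv2
from scipy.spatial.transform import Rotation as R
from cell import manip, camera, camera_params
def pts(name,depth,P=None):
    P=P or camera_params(name)
    v,u=np.mgrid[0:480,0:640]
    c=np.stack([(u-P['cx'])/P['fx']*depth,(v-P['cy'])/P['fy']*depth,depth],-1)
    Rm=R.from_rotvec(np.ravel(P['rvec'])).as_matrix()
    return (c-np.ravel(P['tvec']))@Rm
def shot(name,tag):
    P=camera_params(name); im,d=camera(name)
    cv2.imwrite(f'pics/{tag}.png',im[...,::-1]); np.savez(f'{tag}.npz',im=im,w=pts(name,d,P),d=d)
    return im,pts(name,d,P),d
E
python3 - <<'E'
from h import *
for n in ['scene','side']: shot(n,n+'0')
s=manip.get_state();print(s['t'],s['tcp_pos'],s['ee_rot'],s['force'],R.from_rotvec(s['ee_rot']).as_matrix().round(3))
E
```

```text
0.1 [0.14474257 0.60757249 0.22990669] [-3.66394655e-01 -3.12008544e+00  2.19204426e-03] [-0.14139771 -0.62697319  0.21922473] [[-0.973  0.232 -0.   ]
 [ 0.232  0.973 -0.001]
 [-0.    -0.001 -1.   ]]
```

View pics/scene0.png

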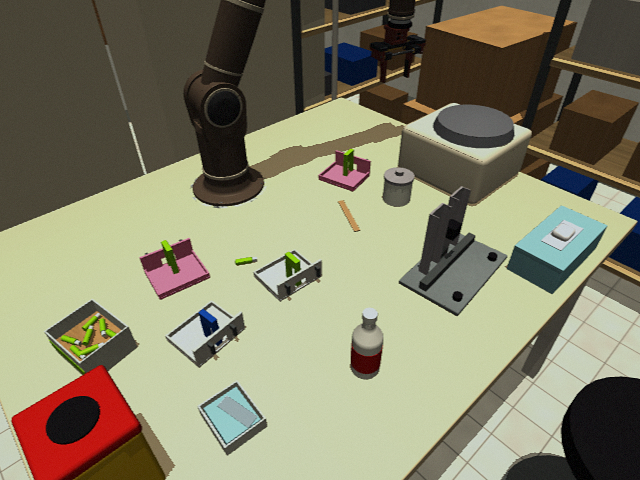

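View pics/side0.png

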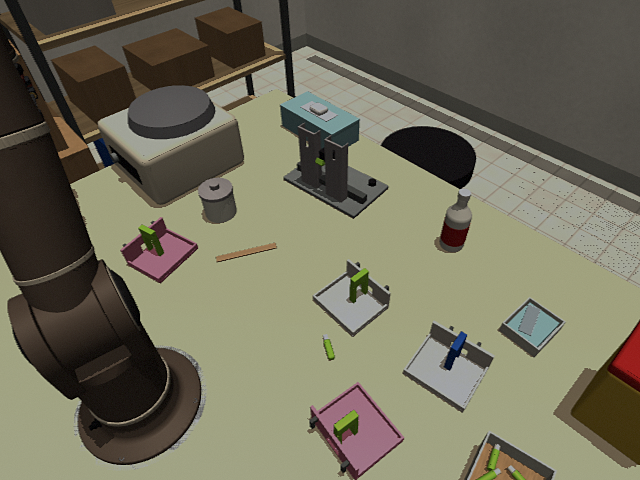

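The candidates are the white shelf with a lime handle at scene (290,270) / side (355,295), pink shelves at scene (172,268) and (345,170), and a blue-handled white one at scene (208,330). Only the first is white with lime. The stand is at scene (450,260) / side (335,170), with its lime catch facing the robot. Next I measure and take an enlarged crop.

Run:
```python
from h import *
D={n:np.load(n+'0.npz') for n in('scene','side')}
S={n:D[n]['im'] for n in D}
a=cv2.resize(S['scene'][225:325,230:350],None,fx=3.3,fy=4,interpolation=cv2.INTER_CUBIC)
a=cv2.resize(S['scene'][235:315,240:340],(400,320),interpolation=cv2.INTER_CUBIC)
b=cv2.resize(S['side'][90:230,270:400],(400,430),interpolation=cv2.INTER_CUBIC)
c=np.zeros((430,800,3),np.uint8);c[:320,:400]=a;c[:,400:]=b
cv2.imwrite('pics/crop.png',c[...,::-1])
def rep(t,p,hi=True):
    print(t,len(p),'mean',p.mean(0).round(4),'min',np.percentile(p,2,0).round(4),'max',np.percentile(p,98,0).round(4))
    r=cv2.minAreaRect((p[:,:2]*1000).astype(np.float32));print('   rect',np.round(r[0],1),np.round(r[1],1),round(r[2],1))
for n,box,sb in(('scene',(240,345,235,315),(395,510,185,315)),('side',(308,395,255,335),(280,392,115,218))):
    im,w=D[n]['im'],D[n]['w']; hsv=cv2.cvtColor(im,cv2.COLOR_RGB2HSV)
    x0,x1,y0,y1=box; sl=np.s_[y0:y1,x0:x1]
    h=hsv[sl];ww=w[sl];ok=D[n]['d'][sl]>0
    g=ok&(h[...,0]>30)&(h[...,0]<50)&(h[...,1]>150)&(ww[...,2]>.055)
    rep(n+' handle',ww[g]); gt=g&(ww[...,2]>.079); rep(n+' handle top',ww[gt])
    k=ok&(ww[...,2]>.003)&(ww[...,2]<.09); rep(n+' bracket all',ww[k])
    k=ok&(ww[...,2]>.025)&(ww[...,2]<.057)&(h[...,1]<60); rep(n+' plate',ww[k])
    x0,x1,y0,y1=sb; sl=np.s_[y0:y1,x0:x1];ww=w[sl];ok=D[n]['d'][sl]>0;h=hsv[sl]
    k=ok&(ww[...,2]>.183)&(ww[...,2]<.2);rep(n+' upr top',ww[k])
    k=ok&(ww[...,2]>.03)&(ww[...,2]<.2)&(h[...,1]<80)
    rep(n+' upr all',ww[k])
    k=ok&(abs(ww[...,2]-.012)<.003)&(h[...,1]<60);rep(n+' foot',ww[k])
    k=ok&(h[...,0]>30)&(h[...,0]<50)&(h[...,1]>150)&(ww[...,2]>.09)
    if k.any():rep(n+' latch',ww[k])
```

```text
scene handle 173 mean [ 0.4792 -0.1263  0.075 ] min [ 0.4555 -0.1306  0.0565] max [ 0.4985 -0.118   0.0856]
   rect [ 475.9 -124.2] [14.8 46.2] 85.1
scene handle top 85 mean [ 0.477  -0.1245  0.0826] min [ 0.4545 -0.1305  0.0792] max [ 0.4979 -0.1175  0.086 ]
   rect [ 475.5 -123.9] [13.8 45.5] 85.6
scene bracket all 2093 mean [ 0.4603 -0.1318  0.0253] min [ 0.34   -0.1883  0.0033] max [ 0.5192 -0.0584  0.083 ]
   rect [ 447.3 -101.8] [262.1 327. ] 56.8
scene plate 527 mean [ 0.5059 -0.1308  0.0441] min [ 0.4973 -0.1903  0.0259] max [ 0.5206 -0.0624  0.0564]
   rect [ 488.7 -179.1] [242.   59.4] 88.0
scene upr top 210 mean [0.6674 0.1905 0.1878] min [0.6532 0.1214 0.1833] max [0.6871 0.2673 0.1915]
   rect [670.1 195.5] [ 26.2 151. ] 5.8
scene upr all 3044 mean [0.654  0.223  0.0955] min [0.4461 0.0974 0.0314] max [0.7115 0.4942 0.1895]
   rect [570.3 289.4] [253.6 499. ] 19.8
scene foot 3089 mean [0.7376 0.1828 0.0118] min [0.6508 0.0707 0.0093] max [0.8018 0.325  0.0145]
   rect [645.6 278.6] [276.9 516.2] 42.5
scene latch 2 mean [0.6943 0.1828 0.1206] min [0.6868 0.1806 0.1129] ma
[... 522 characters left out ...]
side plate 407 mean [ 0.4968 -0.1302  0.0444] min [ 0.4567 -0.187   0.026 ] max [ 0.5136 -0.059   0.0568]
   rect [ 482.2 -122.1] [131.5  67. ] 87.6
side upr top 197 mean [0.6603 0.1928 0.1878] min [0.6471 0.1231 0.1833] max [0.6813 0.269  0.192 ]
   rect [665.4 196.3] [ 27.8 148.6] 6.2
side upr all 3791 mean [0.7243 0.2459 0.0956] min [0.6473 0.1123 0.0324] max [0.9005 0.4774 0.189 ]
   rect [782.6 289.1] [448.  219.4] 60.0
side foot 1442 mean [0.7041 0.162  0.012 ] min [0.63   0.0696 0.0093] max [0.7992 0.3174 0.0148]
   rect [758.5 287.7] [498.  270.5] 62.5
side latch 55 mean [0.6543 0.1948 0.1143] min [0.6481 0.1827 0.1064] max [0.6707 0.2071 0.121 ]
   rect [659.3 196.5] [23.5 27.8] 2.0
```

View pics/crop.png

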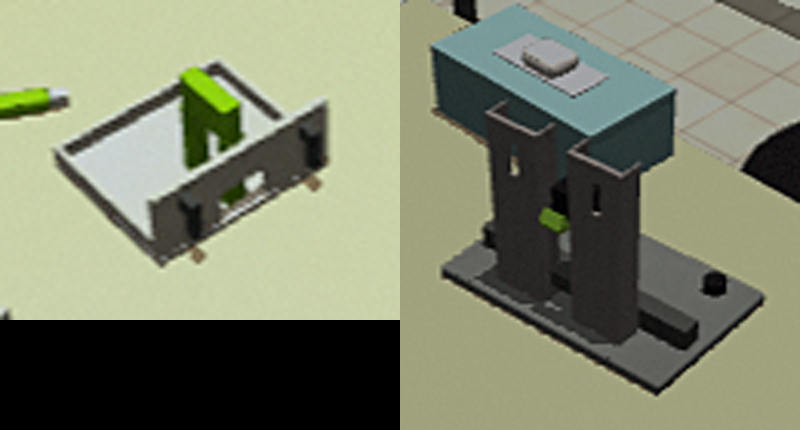

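The crop confirms it: white shelf, lime handle, wide claws pointing +x. In the right half, both slots show in the uprights. I go above the bracket now.

Call:
{"name": "play_rows", "arguments": {"xyz": [[-244,-318,-10],[-244,-318,-10],[-244,-318,-10],[-244,-318,-10],[-244,-318,-10],[-244,-318,-10],[-489,-636,-20],[-489,-636,-20],[-489,-636,-20],[-489,-636,-20],[-489,-636,-20],[-489,-636,-20]], "turn": [[0,0,-5],[0,0,-10],[0,0,-10],[0,0,-10],[0,0,-10],[0,0,-10],[0,0,-10],[0,0,-10],[0,0,-10],[0,0,-10],[0,0,-10],[0,0,-10]], "jaw": 1}}

```text
t: 1.1
tcp_pos: [0.3494, 0.1498, 0.2432]
ee_rot: [0.093, 3.14, 0.001]
force: [1.1, -0.2, 1.2]
opening: 1.004
finger_force: 0.0
```

```bash
cat >> h.py <<'E'
def to(p,yaw=None):
    s=manip.get_state(); M=R.from_rotvec(s['ee_rot']).as_matrix()
    print('t',round(s['t'],2),'tcp',s['tcp_pos'].round(4),'yawY',np.degrees(np.arctan2(-M[0,1],M[1,1])).round(2),'z',M[:,2].round(4),'F',np.round(s['force'],1),'q',np.round(s['q'],2))
    print('shift mm',((np.array(p)-s['tcp_pos'])@M*1000).round(1))
E
python3 -c "
from h import *
to([.473,-.124,.25])"
```

```text
t 1.1 tcp [0.3494 0.1498 0.2432] yawY -3.39 z [ 1.e-04  5.e-04 -1.e+00] F [ 1.1 -0.2  1.2] q [-0.83 -0.05  0.29  2.13  0.02  1.06  0.96]
shift mm [-139.6 -266.    -6.9]
```

Call:
{"name": "play_rows", "arguments": {"xyz": [[-120,-250,-7],[-120,-250,-7],[-120,-250,-7],[-120,-250,-7],[-120,-250,-7],[-120,-250,-7],[-120,-250,-7],[-120,-250,-7],[-120,-250,-7],[-120,-250,-7],[-120,-250,-7]], "turn": [[0,0,0],[0,0,0],[0,0,0],[0,0,0],[0,0,0],[0,0,0],[0,0,0],[0,0,0],[0,0,0],[0,0,0],[0,0,0]]}}

```text
t: 2.02
tcp_pos: [0.4538, -0.1035, 0.2498]
ee_rot: [-0.09, -3.14, -0.001]
force: [-0.4, 1.6, 0.0]
opening: 1.002
finger_force: 0.0
```

```bash
python3 -c "
from h import *
to([.473,-.124,.25])
im,w,d=shot('wrist','w1')
h=cv2.cvtColor(im,cv2.COLOR_RGB2HSV)
g=(d>0)&(h[...,0]>30)&(h[...,0]<50)&(h[...,1]>130)&(w[...,2]>.076)&(w[...,2]<.1)
p=w[g];print(len(p),p.mean(0));print(cv2.minAreaRect((p[:,:2]*1000).astype(np.float32)))
k=(d>0)&(w[...,2]>.051)&(w[...,2]<.06)&(h[...,1]<80);p=w[k]
if len(p):print(len(p),p.mean(0),p.min(0),p.max(0),cv2.minAreaRect((p[:,:2]*1000).astype(np.float32)))
"
```

```text
t 2.02 tcp [ 0.4538 -0.1035  0.2498] yawY -3.29 z [-8.e-04  7.e-04 -1.e+00] F [-0.4  1.6  0. ] q [-0.48  0.12  0.66  1.97 -0.08  1.08  1.74]
shift mm [-20.3 -19.4  -0.2]
790 [ 0.47302083 -0.12181403  0.0836682 ]
((473.183837890625, -121.66593933105469), (13.551132202148438, 43.002098083496094), 86.3291015625)
1780 [ 0.50588052 -0.2201194   0.05529158] [ 0.4512108  -0.41048831  0.05102228] [ 0.53033672 -0.05822761  0.05996328] ((489.8465270996094, -235.43667602539062), (67.35690307617188, 353.11395263671875), 2.6124520301818848)
```

View pics/w1.png

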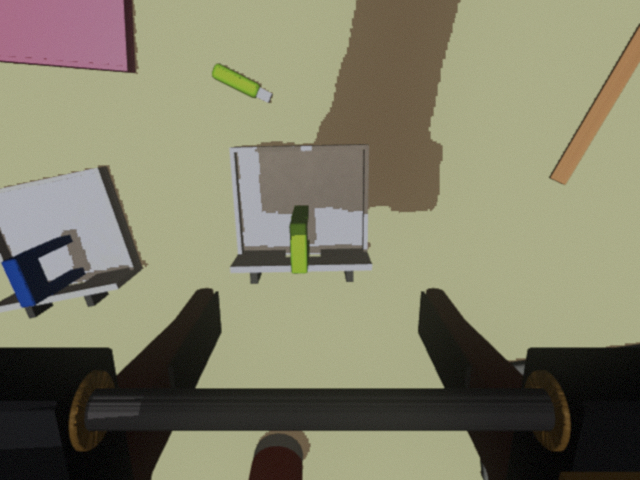

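The wrist view shows the lime handle at (300,240), with the claws pointing down-image (+x). The rays put it at (0.473,-0.122,0.084), as expected. I descend and check before gripping.

Call:
{"name": "play_rows", "arguments": {"xyz": [[-20,-17,0],[-20,-17,30],[-20,-17,70],[-20,-17,110],[-20,-17,130],[-20,-17,130],[-20,-17,130]], "turn": [[0,0,0],[0,0,0],[0,0,0],[0,0,0],[0,0,0],[0,0,0],[0,0,0]]}}

```text
t: 2.65
tcp_pos: [0.4727, -0.1222, 0.1199]
ee_rot: [-0.092, -3.138, -0.0]
force: [0.8, 0.1, -0.2]
opening: 1.003
finger_force: 0.0
```

```bash
python3 -c "
from h import *
to([.473,-.122,.059])
im,w,d=shot('wrist','w2')
h=cv2.cvtColor(im,cv2.COLOR_RGB2HSV)
g=(d>0)&(h[...,0]>30)&(h[...,0]<50)&(h[...,1]>130)&(w[...,2]>.078)&(w[...,2]<.1)
p=w[g];print(len(p),p.mean(0));print(cv2.minAreaRect((p[:,:2]*1000).astype(np.float32)))
"
```

```text
t 2.65 tcp [ 0.4727 -0.1222  0.1199] yawY -3.34 z [-2.2e-03  1.0e-04 -1.0e+00] F [ 0.8  0.1 -0.2] q [-0.35  0.36  0.62  2.07 -0.29  0.8   1.96]
shift mm [-0.5  0.2 60.9]
2090 [ 0.47194975 -0.12244901  0.08370553]
((473.3708801269531, -122.5450210571289), (13.456009864807129, 44.07577896118164), 88.41527557373047)
```

Call:
{"name": "play_rows", "arguments": {"xyz": [[0,0,30],[0,0,50],[0,0,61],[0,0,61],[0,0,61]], "turn": [[0,0,0],[0,0,0],[0,0,0],[0,0,0],[0,0,0]]}}

```text
t: 3.12
tcp_pos: [0.4739, -0.1231, 0.0603]
ee_rot: [0.093, 3.139, 0.0]
force: [0.2, 0.0, -0.7]
opening: 1.001
finger_force: 0.0
```

Call:
{"name": "play_rows", "arguments": {"xyz": [[0,0,0],[0,0,0],[0,0,0],[0,0,0],[0,0,0],[0,0,0],[0,0,0],[0,0,0]], "turn": [[0,0,0],[0,0,0],[0,0,0],[0,0,0],[0,0,0],[0,0,0],[0,0,0],[0,0,0]], "jaw": -1}}

```text
t: 3.78
tcp_pos: [0.4732, -0.1229, 0.0591]
ee_rot: [-0.093, -3.14, 0.0]
force: [0.9, 0.1, -0.2]
opening: 0.429
finger_force: 0.0
```

Call:
{"name": "play_rows", "arguments": {"xyz": [[0,0,-15],[0,0,-50],[0,0,-90],[0,0,-130],[0,0,-170],[0,0,-180],[0,0,-180],[0,0,-180]], "turn": [[0,0,0],[0,0,0],[0,0,0],[0,0,0],[0,0,0],[0,0,0],[0,0,0],[0,0,0]]}}

```text
t: 4.45
tcp_pos: [0.4733, -0.1226, 0.2391]
ee_rot: [0.092, 3.139, 0.001]
force: [-0.4, 0.7, -0.2]
opening: 0.005
finger_force: 0.0
```

```bash
python3 -c "
from h import *
to([.473,-.122,.059])
im,w,d=shot('scene','s1')
sl=np.s_[185:315,395:510]
w0=w[sl];
for zl,zh in((.183,.195),(.06,.18)):
  k=(w0[...,2]>zl)&(w0[...,2]<zh)&(w0[...,0]>.62)&(w0[...,0]<.72)&(w0[...,1]>.1)&(w0[...,1]<.29)
  p=w0[k];print(len(p),p.min(0),p.max(0),cv2.minAreaRect((p[:,:2]*1000).astype(np.float32)))
w0=np.load('side0.npz')['w'][115:218,280:392]
k=(w0[...,2]>.06)&(w0[...,2]<.18)&(w0[...,0]>.62)&(w0[...,0]<.70)&(w0[...,1]>.1)&(w0[...,1]<.29)
p=w0[k]
for lo in np.arange(.115,.28,.01):
  q=p[(p[:,1]>lo)&(p[:,1]<lo+.01)]
  if len(q)>5:print(round(lo+.005,3),len(q),np.percentile(q[:,0],[5,25,50]).round(4))
"
```

```text
t 4.45 tcp [ 0.4733 -0.1226  0.2391] yawY -3.36 z [ 1.1e-03  7.0e-04 -1.0e+00] F [-0.4  0.7 -0.2] q [-0.45  0.19  0.7   1.94 -0.14  1.06  1.82]
shift mm [  0.5   0.4 180.1]
214 [0.65135906 0.12099048 0.18300865] [0.69000017 0.26840529 0.19299685] ((670.4962768554688, 194.2304229736328), (25.83121109008789, 149.17047119140625), 6.126382827758789)
1502 [0.65486058 0.11946117 0.060092  ] [0.7052039  0.27063006 0.17990402] ((680.7994384765625, 195.89280700683594), (46.71669387817383, 152.31324768066406), 5.536833763122559)
0.12 171 [0.6608 0.6651 0.6696]
0.13 203 [0.6594 0.6615 0.6627]
0.14 109 [0.6584 0.6598 0.6606]
0.15 91 [0.6574 0.6589 0.6598]
0.16 122 [0.6564 0.6577 0.659 ]
0.17 110 [0.6553 0.6566 0.6574]
0.18 63 [0.6534 0.6562 0.6574]
0.19 28 [0.6492 0.6517 0.6541]
0.2 48 [0.6493 0.6521 0.6682]
0.21 213 [0.6516 0.6557 0.6628]
0.22 139 [0.65   0.6511 0.6524]
0.23 104 [0.649  0.6501 0.6509]
0.24 84 [0.6474 0.6486 0.6501]
0.25 108 [0.6469 0.6481 0.6489]
0.26 101 [0.6459 0.647  0.6477]
0.27 35 [0.6461 0.6471 0.648 ]
```

View pics/s1.png

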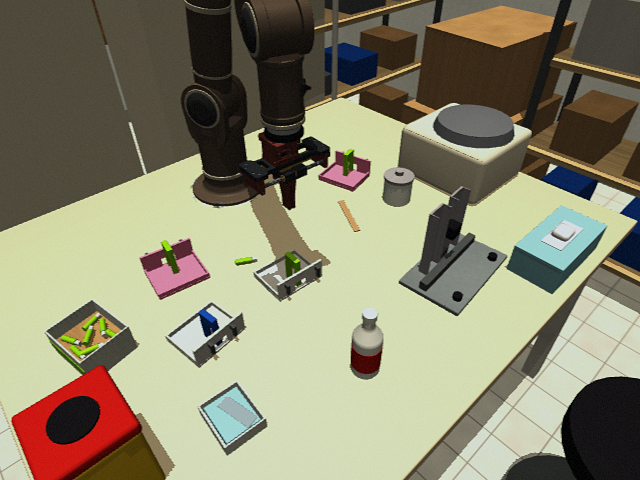

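The bracket is still on the table at scene (290,270): the jaw had not finished closing before I lifted. I repeat it with a half-open jaw and more closing time.

Call:
{"name": "play_rows", "arguments": {"xyz": [[0,0,0],[0,0,0],[0,0,0],[0,0,0],[0,0,30],[0,0,60],[0,0,60],[0,0,60]], "turn": [[0,0,0],[0,0,0],[0,0,0],[0,0,0],[0,0,0],[0,0,0],[0,0,0],[0,0,0]], "jaw": 0}}

```text
t: 5.17
tcp_pos: [0.4722, -0.1231, 0.1783]
ee_rot: [-0.094, -3.137, 0.001]
force: [0.1, -0.2, 0.3]
opening: 0.495
finger_force: 0.0
```

```bash
python3 -c "
from h import *
im,w,d=shot('wrist','w3')
h=cv2.cvtColor(im,cv2.COLOR_RGB2HSV)
g=(d>0)&(h[...,0]>30)&(h[...,0]<50)&(h[...,1]>130)&(w[...,2]>.078)&(w[...,2]<.1)
p=w[g];r=cv2.minAreaRect((p[:,:2]*1000).astype(np.float32));print(len(p),p.mean(0),r)
to([r[0][0]/1000,r[0][1]/1000,.059])
"
```

```text
1263 [ 0.47258911 -0.12235823  0.0837873 ] ((473.2699890136719, -122.46451568603516), (13.08920955657959, 43.740116119384766), 87.2877426147461)
t 5.22 tcp [ 0.4732 -0.1233  0.1795] yawY -3.43 z [-1.1e-03 -6.0e-04 -1.0e+00] F [-0.3  0.3  0.7] q [-0.41  0.27  0.68  2.01 -0.21  0.93  1.89]
shift mm [ -0.2   1.  120.5]
```

Call:
{"name": "play_rows", "arguments": {"xyz": [[0,0.5,40],[0,0.5,80],[0,0.5,110],[0,0.5,120],[0,0.5,120],[0,0.5,120]], "turn": [[0,0,0],[0,0,0],[0,0,0],[0,0,0],[0,0,0],[0,0,0]]}}

```text
t: 5.72
tcp_pos: [0.4743, -0.123, 0.0606]
ee_rot: [0.094, 3.139, -0.0]
force: [-0.1, 0.1, -0.9]
opening: 0.498
finger_force: 0.0
```

Call:
{"name": "play_rows", "arguments": {"xyz": [[0,0,0],[0,0,0],[0,0,0],[0,0,0],[0,0,0],[0,0,0],[0,0,0],[0,0,0]], "turn": [[0,0,0],[0,0,0],[0,0,0],[0,0,0],[0,0,0],[0,0,0],[0,0,0],[0,0,0]], "jaw": -1}}

```text
t: 6.38
tcp_pos: [0.4737, -0.1223, 0.0597]
ee_rot: [0.093, 3.139, 0.001]
force: [-1.5, 1.3, 8.2]
opening: 0.16
finger_force: 29.9
```

Call:
{"name": "play_rows", "arguments": {"xyz": [[0,0,-10],[0,0,-30],[0,0,-60],[0,0,-95],[0,0,-130],[0,0,-150],[0,0,-150],[0,0,-150]], "turn": [[0,0,0],[0,0,0],[0,0,0],[0,0,0],[0,0,0],[0,0,0],[0,0,0],[0,0,0]]}}

```text
t: 7.05
tcp_pos: [0.4735, -0.1223, 0.2099]
ee_rot: [0.093, 3.138, 0.001]
force: [-0.5, 0.0, -3.6]
opening: 0.161
finger_force: 30.0
```

```bash
python3 -c "
from h import *
s=manip.get_state();print(s['force'],s['torque'],s['opening'],s['finger_force'])
im,w,d=shot('wrist','w4')
h=cv2.cvtColor(im,cv2.COLOR_RGB2HSV)
def rect(p):return cv2.minAreaRect((p[:,:2]*1000).astype(np.float32))
g=(d>0)&(h[...,0]>30)&(h[...,0]<50)&(h[...,1]>130)&(w[...,2]>.18)
if g.any(): print('handle',w[g].mean(0),rect(w[g]),np.percentile(w[g][:,2],[50,90]))
# gripped bracket relative to TCP
T=s['tcp_pos'];M=R.from_rotvec(s['ee_rot']).as_matrix();loc=(w-T)@M*1000
k=(d>0)&(abs(loc[...,0])<110)&(abs(loc[...,1])<90)&(loc[...,2]>5)&(loc[...,2]<75)&(h[...,1]<90)
p=loc[k];print(len(p),p.min(0),p.max(0))
q=p[p[:,2]>50];f=np.linalg.lstsq(np.c_[q[:,:2],np.ones(len(q))],q[:,2],rcond=None)[0];print('floor/rims',len(q),f,cv2.minAreaRect(q[:,:2].astype(np.float32)))
q=p[p[:,2]<30];print('plate top',len(q),q.mean(0),cv2.minAreaRect(q[:,:2].astype(np.float32)))
to([0.56,.17,.21])
"
```

```text
[-0.53743033  0.02587207 -3.57247132] [ 0.03884153 -0.05323548  0.02843386] 0.16106410443503563 29.96491402387619
handle [ 0.46501746 -0.12215428  0.22917737] ((470.01654052734375, -116.1036376953125), (62.624080657958984, 39.66011047363281), 5.776643753051758) [0.23365763 0.23470663]
52048 [-25.48698039 -65.94302332   5.19843064] [80.2851326  65.17543591 56.21142099]
floor/rims 39878 [-1.70205483e-04 -7.20022692e-04  5.37824377e+01] ((25.492313385009766, -0.3603172302246094), (123.1320571899414, 100.64019775390625), 89.70846557617188)
plate top 2115 [-22.58303093   1.14850869  22.88446256] ((-1.5180034637451172, -0.211151123046875), (130.4594268798828, 47.36697769165039), 89.61442565917969)
t 7.1 tcp [ 0.4727 -0.1221  0.2087] yawY -3.37 z [-4.e-04  6.e-04 -1.e+00] F [ 0.4  0.4 -2.3] q [-0.45  0.23  0.71  1.98 -0.18  0.99  1.86]
shift mm [-70.  296.7  -1.2]
```

View pics/w4.png

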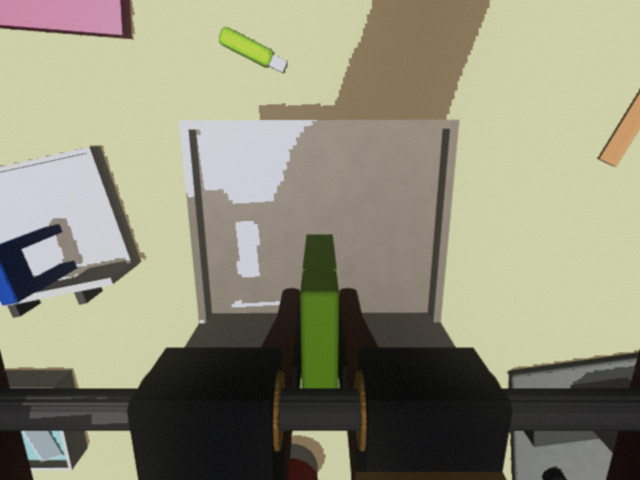

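The bracket is held level and square: shelf centred, origin 30 mm ahead of the TCP and 60 mm below it. I move to a standoff before the stand, raised to clear the bottle.

Call:
{"name": "play_rows", "arguments": {"xyz": [[0,0,-25],[0,20,-50],[-10,50,-50],[-20,85,-50],[-32,120,-50],[-45,155,-50],[-58,190,-50],[-70,225,-50],[-82,260,-50],[-90,290,-50],[-95,310,-50],[-95,317,-50]], "turn": [[0,0,0],[0,0,0],[0,0,-1],[0,0,-2],[0,0,-3],[0,0,-4],[0,0,-5],[0,0,-6],[0,0,-7],[0,0,-8],[0,0,-9],[0,0,-9.5]]}}

```text
t: 8.1
tcp_pos: [0.5861, 0.1927, 0.2556]
ee_rot: [0.176, -3.132, 0.001]
force: [-0.2, 0.3, -3.5]
opening: 0.16
finger_force: 30.0
```

Call:
{"name": "play_rows", "arguments": {"xyz": [[0,0,0],[0,0,0],[0,0,30],[0,0,60],[0,0,78],[0,0,78],[0,0,78]], "turn": [[0,0,0],[0,0,0],[0,0,0],[0,0,0],[0,0,0],[0,0,0],[0,0,0]]}}

```text
t: 8.68
tcp_pos: [0.5863, 0.1862, 0.1807]
ee_rot: [0.163, -3.136, 0.002]
force: [-0.5, 0.1, -2.2]
opening: 0.159
finger_force: 30.0
```

```bash
python3 -c "
from h import *
to([.5864,.1886,.180])
im,w,d=shot('side','sd2')
cv2.imwrite('pics/sd2c.png',cv2.resize(im[70:230,230:400],(640,600),interpolation=cv2.INTER_CUBIC)[...,::-1])
"
```

```text
t 8.68 tcp [0.5863 0.1862 0.1807] yawY 5.95 z [-0.0018 -0.0014 -1.    ] F [-0.5  0.1 -2.2] q [-0.76  0.47  0.51  1.7  -0.26  1.04  1.52]
shift mm [-0.3  2.4  0.7]
```

View pics/sd2c.png

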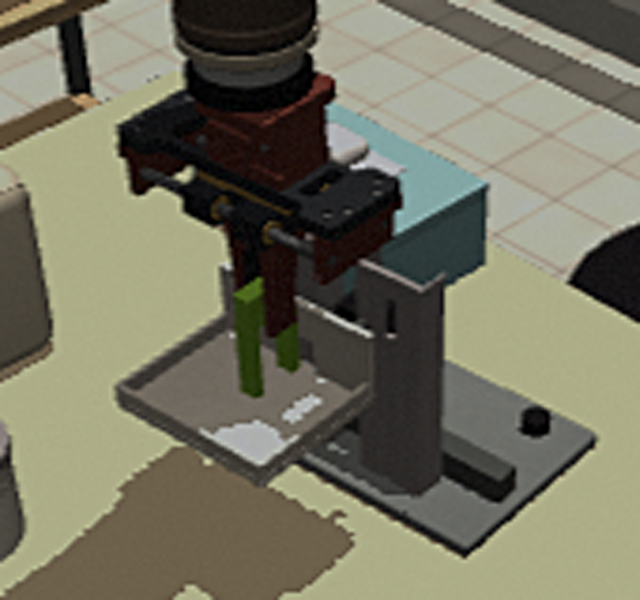

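The bracket is in front of the uprights and the right slot shows at crop (390,315). I measure slots and bracket in the same camera, so the calibration bias cancels.

```bash
python3 -c "
from h import *
a=np.radians(6.1);X=np.array([np.cos(a),np.sin(a),0]);Y=np.array([-np.sin(a),np.cos(a),0]);c=np.array([.656,.196,0])
def st(w):
    q=w-c;return np.stack([q@X,q@Y,w[...,2]],-1)*1000
D=np.load('side0.npz');w=st(D['w'])
k=(abs(w[...,1])<80)&(w[...,2]>50)&(w[...,2]<135)&(abs(w[...,0])<8);k[:, :275]=0
p=w[k];x0=np.median(p[:,0]);print('face x',x0,np.polyfit(p[:,1],p[:,0],1))
for s in(1,-1):
    q=p[(p[:,1]*s>15)&(abs(p[:,0]-x0)<3)];print('upright',s,np.percentile(q[:,1],[1,50,99]))
# slot: cast rays to plane x=x0
P=camera_params('side');Rm=R.from_rotvec(np.ravel(P['rvec'])).as_matrix();C=-Rm.T@np.ravel(P['tvec'])
v,u=np.mgrid[0:480,0:640];r=np.stack([(u-P['cx'])/P['fx'],(v-P['cy'])/P['fy'],np.ones(u.shape)],-1)@Rm
t=((c-C)@X+x0/1000)/(r@X);h=st(C+t[...,None]*r)
for s in(1,-1):
    m=(abs(h[...,1]-45*s)<20)&(h[...,2]>142)&(h[...,2]<171)
    beh=m&((w[...,0]>x0+3)|(D['d']==0))
    g=D['im'].astype(int).sum(-1)
    print('slot',s,m.sum(),beh.sum(),h[beh].mean(0) if beh.any() else '',np.percentile(h[beh],[3,97],0).round(1).tolist() if beh.any() else '')
    rows=h[m][:,1];b=np.round(rows/2)*2;print([(x,int(np.median(g[m][b==x]))) for x in np.unique(b)])
E=np.load('sd2.npz');w=st(E['w'])
k=(w[...,2]>123)&(w[...,2]<141)&(w[...,0]<-35)&(w[...,0]>-170)&(abs(w[...,1])<80)
p=w[k];q=p[p[:,0]<-60];
print('bracket rims y',np.percentile(q[:,1],[1,99]),q[:,1].min(),q[:,1].max(),'x',np.percentile(p[:,0],[1,99]), cv2.minAreaRect(q[:,:2].astype(np.float32)))
b=w[(w[...,2]>119)&(w[...,2]<180)&(w[...,0]>-50)&(w[...,0]<-32)&(abs(w[...,1])<80)];print('plate',np.percentile(b,[1,50,99],0).round(1).tolist())
T=manip.get_state()['tcp_pos'];print('tcp stand',st(T))
"
```

```text
face x -1.2676459742598147 [-0.00621646 -0.91406239]
upright 1 [15.88087385 42.9044214  72.49085975]
upright -1 [-74.30504815 -46.89552039 -17.83917086]
slot 1 108 20 [ -1.26764597  43.40021874 155.89235542] [[-1.3, 39.7, 144.5], [-1.3, 52.1, 168.7]]
[(np.float64(26.0), 114), (np.float64(28.0), 113), (np.float64(30.0), 109), (np.float64(32.0), 113), (np.float64(34.0), 92), (np.float64(36.0), 122), (np.float64(38.0), 259), (np.float64(40.0), 241), (np.float64(42.0), 131), (np.float64(44.0), 292), (np.float64(46.0), 101), (np.float64(48.0), 71), (np.float64(50.0), 113), (np.float64(52.0), 106), (np.float64(54.0), 111), (np.float64(56.0), 115), (np.float64(58.0), 113), (np.float64(60.0), 116), (np.float64(62.0), 108), (np.float64(64.0), 108)]
slot -1 114 24 [ -1.26764597 -45.97721344 154.79474464] [[-1.3, -50.3, 144.0], [-1.3, -40.5, 168.4]]
[(np.float64(-64.0), 109), (np.float64(-60.0), 115), (np.float64(-56.0), 115), (np.float64(-54.0), 105), (np.float64(-50.0), 45), (np.float64(-48.0), 23), (np.float64(-46.0), 30), (np.float64(-44.0), 91), (np.float64(-40.0), 116), (np.float64(-38.0), 115), (np.float64(-34.0), 112), (np.float64(-32.0), 114), (np.float64(-30.0), 114), (np.float64(-28.0), 114)]
bracket rims y [-67.85054386  62.25237209] -70.94065287103938 66.31806058052801 x [-153.35368868  -46.06185859] ((-107.1444091796875, -2.4493942260742188), (137.28578186035156, 94.1439208984375), 89.76954650878906)
plate [[-49.9, -67.1, 125.0], [-47.5, -34.0, 155.6], [-41.9, 63.1, 178.6]]
tcp stand [-69.33547406  -1.85738206 182.03159449]
```

Call:
{"name": "play_rows", "arguments": {"xyz": [[0,1.2,1.3],[-6,1.2,1.3],[-12,1.2,1.3],[-18,1.2,1.3],[-20,1.2,1.3],[-22,1.2,1.3],[-24,1.2,1.3],[-26,1.2,1.3],[-28,1.2,1.3],[-30,1.2,1.3],[-30,1.2,1.3]], "turn": [[0,0,-0.4],[0,0,-0.4],[0,0,-0.4],[0,0,-0.4],[0,0,-0.4],[0,0,-0.4],[0,0,-0.4],[0,0,-0.4],[0,0,-0.4],[0,0,-0.4],[0,0,-0.4]]}}

```text
t: 9.65
tcp_pos: [0.6165, 0.1921, 0.1795]
ee_rot: [0.177, -3.136, 0.001]
force: [-0.3, -1.5, -3.3]
opening: 0.159
finger_force: 30.0
```

```bash
cat >> h.py <<'E'
def stn():
    a=np.radians(6.4);X=np.array([np.cos(a),np.sin(a),0]);Y=np.array([-np.sin(a),np.cos(a),0]);c=np.array([.656,.196,0])
    s=manip.get_state();q=s['tcp_pos']-c;M=R.from_rotvec(s['ee_rot']).as_matrix()
    print('t',round(s['t'],2),'origin est mm',round(q@X*1000+30,1),round(q@Y*1000,1),round(s['tcp_pos'][2]*1000-59.8,1),'F stand',np.round([s['force']@X,s['force']@Y,s['force'][2]],1),'Tq',np.round([s['torque']@X,s['torque']@Y,s['torque'][2]],2),'yaw',np.degrees(np.arctan2(-M[0,1],M[1,1])).round(2),'grip',round(s['opening'],3),round(s['finger_force'],1))
E
python3 -c "
from h import *
stn()"
```

```text
t 9.65 origin est mm -9.7 0.6 119.7 F stand [-0.4 -1.4 -3.3] Tq [-0.39  0.09 -0.08] yaw 6.48 grip 0.159 30.0
```

Call:
{"name": "play_rows", "arguments": {"xyz": [[-1.5,0,0],[-3,0,0],[-4.5,0,0],[-6,0,0],[-6,0,0]], "turn": [[0,0,0],[0,0,0],[0,0,0],[0,0,0],[0,0,0]]}}

```text
t: 10.07
tcp_pos: [0.623, 0.193, 0.1798]
ee_rot: [-0.177, 3.136, -0.001]
force: [0.0, -3.3, -3.3]
opening: 0.159
finger_force: 30.0
```

```bash
python3 -c "
from h import *
stn()"
```

```text
t 10.07 origin est mm -3.1 0.7 120.0 F stand [-0.3 -3.3 -3.3] Tq [-0.79 -0.06 -0.15] yaw 6.48 grip 0.159 30.0
```

The claws are in, with the slot's side pushing lightly toward -y. I ease sideways and go on to contact.

Call:
{"name": "play_rows", "arguments": {"xyz": [[0,-0.8,0],[-1.5,-0.8,0],[-3,-0.8,0],[-4,-0.8,0],[-5,-0.8,0],[-5,-0.8,0]], "turn": [[0,0,0],[0,0,0],[0,0,0],[0,0,0],[0,0,0],[0,0,0]]}}

```text
t: 10.57
tcp_pos: [0.6263, 0.1934, 0.1794]
ee_rot: [0.178, -3.133, -0.0]
force: [-5.3, -1.6, -0.7]
opening: 0.156
finger_force: 30.1
```

```bash
python3 -c "
from h import *
stn()"
```

```text
t 10.57 origin est mm 0.2 0.8 119.6 F stand [-5.5 -1.  -0.7] Tq [-0.31  1.15 -0.39] yaw 6.49 grip 0.156 30.1
```

Contact at the expected depth (-5.5 N, x≈0). I press down, checking partway.

Call:
{"name": "play_rows", "arguments": {"xyz": [[0.5,0,0],[0.5,0,2],[0.5,0,4],[0.5,0,6],[0.5,0,8],[0.5,0,10],[0.5,0,12],[0.5,0,14],[0.5,0,14]], "turn": [[0,0,0],[0,0,0],[0,0,0],[0,0,0],[0,0,0],[0,0,0],[0,0,0],[0,0,0],[0,0,0]]}}

```text
t: 11.32
tcp_pos: [0.6263, 0.1934, 0.1656]
ee_rot: [0.178, -3.135, -0.001]
force: [-4.5, -1.9, -0.5]
opening: 0.156
finger_force: 30.0
```

```bash
python3 -c "
from h import *
stn()"
```

```text
t 11.32 origin est mm 0.2 0.7 105.8 F stand [-4.7 -1.4 -0.5] Tq [-0.12  1.16 -0.27] yaw 6.51 grip 0.156 30.0
```

Call:
{"name": "play_rows", "arguments": {"xyz": [[0,0,1.5],[0,0,3],[0,0,4.5],[0,0,6],[0,0,7],[0,0,8],[0,0,8]], "turn": [[0,0,0],[0,0,0],[0,0,0],[0,0,0],[0,0,0],[0,0,0],[0,0,0]]}}

```text
t: 11.9
tcp_pos: [0.6271, 0.1936, 0.1596]
ee_rot: [-0.178, 3.136, 0.002]
force: [-9.3, -2.1, 10.9]
opening: 0.157
finger_force: 30.0
```

```bash
python3 -c "
from h import *
stn()"
```

```text
t 11.9 origin est mm 1.0 0.8 99.8 F stand [-9.5 -1.  10.9] Tq [-0.23  1.86 -0.33] yaw 6.51 grip 0.157 30.0
```

Call:
{"name": "play_rows", "arguments": {"xyz": [[0,0,1],[0,0,2],[0,0,2]], "turn": [[0,0,0],[0,0,0],[0,0,0]]}}

```text
t: 12.15
tcp_pos: [0.6272, 0.1937, 0.1593]
ee_rot: [-0.178, 3.135, 0.004]
force: [-14.5, -3.0, 23.4]
opening: 0.159
finger_force: 30.0
```

```bash
python3 -c "
from h import *
stn()"
```

```text
t 12.15 origin est mm 1.1 0.9 99.5 F stand [-14.7  -1.4  23.4] Tq [-0.33  2.84 -0.31] yaw 6.5 grip 0.159 30.0
```

Call:
{"name": "play_rows", "arguments": {"xyz": [[1,0,-2],[1,0,-4],[1,0,-6],[1,0,-6]], "turn": [[0,0,0],[0,0,0],[0,0,0],[0,0,0]]}}

```text
t: 12.48
tcp_pos: [0.6266, 0.1933, 0.1616]
ee_rot: [-0.179, 3.136, -0.0]
force: [1.5, -0.9, -3.4]
opening: 0.157
finger_force: 30.0
```

```bash
python3 -c "
from h import *
stn()"
```

```text
t 12.48 origin est mm 0.5 0.6 101.8 F stand [ 1.4 -1.1 -3.4] Tq [-0.1  -0.06 -0.03] yaw 6.53 grip 0.157 30.0
```

Bottomed at 99.5. A further 2 mm up tests whether the catch holds.

Call:
{"name": "play_rows", "arguments": {"xyz": [[0,0,-1],[0,0,-2],[0,0,-2],[0,0,-2]], "turn": [[0,0,0],[0,0,0],[0,0,0],[0,0,0]]}}

```text
t: 12.82
tcp_pos: [0.6261, 0.1933, 0.162]
ee_rot: [0.178, -3.136, 0.001]
force: [5.8, 1.1, -16.0]
opening: 0.159
finger_force: 30.0
```

```bash
python3 -c "
from h import *
stn()"
```

```text
t 12.82 origin est mm 0.0 0.6 102.2 F stand [  5.8   0.5 -16. ] Tq [ 0.2  -1.21 -0.02] yaw 6.51 grip 0.159 30.0
```

The catch holds (stopped at 102, -16 N). I lower it home, release and retreat.

Call:
{"name": "play_rows", "arguments": {"xyz": [[0,0,2],[0,0,4],[-0.5,0,5],[-0.5,0,5]], "turn": [[0,0,0],[0,0,0],[0,0,0],[0,0,0]]}}

```text
t: 13.15
tcp_pos: [0.6268, 0.1933, 0.1597]
ee_rot: [-0.178, 3.136, 0.001]
force: [-1.7, -0.2, 1.1]
opening: 0.155
finger_force: 30.0
```

Call:
{"name": "play_rows", "arguments": {"xyz": [[0,0,0],[0,0,0],[0,0,0],[0,0,0],[0,0,0],[0,0,0],[0,0,-10],[0,0,-30],[0,0,-60],[0,0,-95],[0,0,-100],[0,0,-100]], "turn": [[0,0,0],[0,0,0],[0,0,0],[0,0,0],[0,0,0],[0,0,0],[0,0,0],[0,0,0],[0,0,0],[0,0,0],[0,0,0],[0,0,0]], "jaw": 0}}

```text
t: 14.15
tcp_pos: [0.6281, 0.1932, 0.2625]
ee_rot: [-0.178, 3.131, 0.003]
force: [-0.6, -0.6, -0.4]
opening: 0.496
finger_force: 0.0
```

```bash
python3 -c "
from h import *
stn()
im,w,d=shot('side','sd3')
a=np.radians(6.4);X=np.array([np.cos(a),np.sin(a),0]);Y=np.array([-np.sin(a),np.cos(a),0]);c=np.array([.656,.196,0]);q=w-c
s=np.stack([q@X,q@Y,w[...,2]],-1)*1000
f=s[(s[...,0]>-100)&(s[...,0]<-12)&(abs(s[...,1])<55)&(s[...,2]>95)&(s[...,2]<115)];print('floor z',np.median(f[:,2]),np.linalg.lstsq(np.c_[f[:,:2],np.ones(len(f))],f[:,2],rcond=None)[0])
b=s[(s[...,0]>-20)&(s[...,0]<8)&(abs(s[...,1])<70)&(s[...,2]>150)&(s[...,2]<160)];print('plate top',np.percentile(b,[1,50,99],0).round(1).tolist())
cv2.imwrite('pics/sd3c.png',cv2.resize(im[70:230,230:400],(640,600),interpolation=cv2.INTER_CUBIC)[...,::-1])
"
```

```text
t 14.15 origin est mm 1.9 0.3 202.7 F stand [-0.6 -0.5 -0.4] Tq [0.02 0.04 0.02] yaw 6.49 grip 0.496 0.0
floor z 103.60079379161118 [5.20583028e-02 1.17024723e-03 1.06738382e+02]
plate top [[-18.6, -67.8, 150.3], [-6.3, -22.9, 155.2], [2.7, 68.4, 159.8]]
```

View pics/sd3c.png

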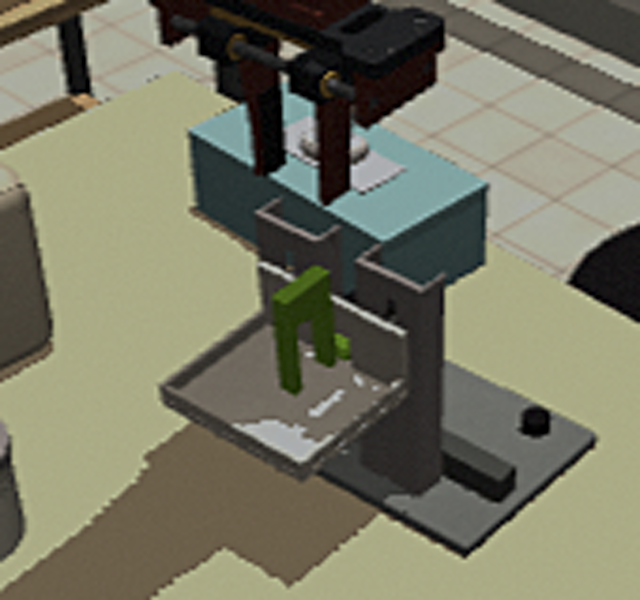

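The bracket hangs on both uprights, with the handle at crop (303,320) and the green catch out in the window at (343,347). It sags about 0.05 rad, within the 0.08 limit, and the gripper is clear. Handing in.

```bash
python3 -c "
from cell import manip
print(manip.close_job())"
```

```text
the job is handed in; nothing more can be done
None
```

The lime-handled bracket hangs by both claws and is released: the catch held it against a 16 N upward pull, it sags about 0.05 rad by camera (limit 0.08), and the job was handed in at about 14 s of the 48 s limit; no verdict came back.

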